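# Clear the lettering table

## Task

Tidy up the lettering table: stand each of the two ink jars in the well of its own size in the wooden jar caddy (keep them upright and set them down rather than dropping them), lay both felt markers side by side flat on the floor of the grey tray, and lay the brush centred across the two bars of the dark brush rest, between the horns. Leave the brass pot and the white cup where they stand, and let go of everything at the end.

Things in the scene. Friction and masses are not known exactly. Their poses are not given: they have to be found in the camera images.
- jar_large_mid (a point): Large ink jar: capped upright cylinder, 45 mm in diameter, 62 mm tall, black ink, white blank label, black cap (top 18 mm, same diameter); about 150 g. This point is its centre, half-way up (31 mm over its foot); z is its upright axis. Belongs in the large well of the jar caddy.
- jar_small_mid (a point): Small ink jar: same look, 31 mm in diameter, 50 mm tall (cap 14 mm); about 70 g. This point is its centre, half-way up (25 mm over its foot); z is its upright axis. Belongs in the small well of the jar caddy.
- marker_fat_mid (a point): Fat felt marker with a square barrel, 125 mm long, 22 mm wide and 22 mm high, dark grey with a black cap; about 35 g, lying flat. This point is its centre (11 mm over its underside); x runs along its length towards the cap, z up.
- marker_slim_mid (a point): Slim felt marker with a square barrel, 120 mm long, 14 mm wide and 14 mm high, dark grey with a black cap; about 20 g, lying flat. This point is its centre (7 mm over its underside); x runs along its length towards the cap, z up.
- brush_mid (a point): Flat lettering brush, 150 mm long, 10 mm thick, lying flat: wooden handle 14 mm wide, then a steel ferrule 18 mm wide (25 to 50 mm from the centre) and stiff black bristles 22 mm wide (the last 25 mm); about 30 g. This point is the centre of its length, on the handle, 5 mm over its underside; x runs along its length towards the bristles, z up.
- jar_caddy: Fixed light wooden block 90 mm (its x) by 180 mm (its y) and 16 mm high with two round wells 11 mm deep (well floor 5 mm over the table). Large well: 62 mm in diameter, centre at y = +42 mm. Small well: 48 mm in diameter, centre at y = -46 mm; both at x = 0. Origin: centre of its underside, on the table; z up.
- marker_tray: Fixed grey plastic tray, open on top, 134 mm (its x) by 160 mm (its y) outside, walls 4 mm thick with their rim 14 mm over the table, floor 4 mm over the table; inside 126 by 152 mm. The markers fit side by side with their length along its y. Origin: centre of its underside, on the table; z up.
- brush_rest: Fixed dark wooden brush rest: base plate 76 mm (its x) by 120 mm (its y), 6 mm thick, with two cross bars 10 mm thick at y = -40 and +40 mm whose tops are 18 mm over the table. Each bar has an upright horn at either end (to 32 mm over the table) that leaves a 42 mm wide gap, centred on x = 0. The brush lies across both bars, in the gaps, its length along the rest's y. Origin: centre of its underside, on the table; z up.
- brass_pot_mid (a point): Bystander: small brass pot, waisted, 48 mm in diameter, 62 mm tall, about 250 g; this point is half-way up. Stands loose on the table. To be left alone.
- water_cup_mid (a point): Bystander: small white ceramic cup, 52 mm in diameter at the rim, 62 mm tall, about 160 g; this point is half-way up. Stands loose on the table. To be left alone.
There are look-alikes about, which are no part of the job. What is shaped like the part that bears brush_mid but red or turquoise is not meant.

How it is judged:
At the end, for the whole second after the job is handed in: Each jar upright on the floor of its own well (11 mm, 0.12 rad); both markers flat on the tray floor (centre within 22 mm along, 60 mm across, 4 mm in height); brush level on both bars between the horns (15 mm across, 20 mm along, 0.45 rad); all at rest (x of jar_large_mid in the frame of jar_caddy between -0.011 and 0.011 m and y of jar_large_mid in the frame of jar_caddy between 0.031 and 0.053 m and z of jar_large_mid in the frame of jar_caddy between 0.032 and 0.04 m and angle between each of jar_large_mid, jar_small_mid's own z axis and vertical below 0.12 rad and x of jar_small_mid in the frame of jar_caddy between -0.011 and 0.011 m and y of jar_small_mid in the frame of jar_caddy between -0.057 and -0.035 m and z of jar_small_mid in the frame of jar_caddy between 0.026 and 0.034 m and x of marker_fat_mid in the frame of marker_tray between -0.06 and 0.06 m and y of marker_fat_mid in the frame of marker_tray between -0.022 and 0.022 m and z of marker_fat_mid in the frame of marker_tray between 0.011 and 0.019 m and angle between marker_fat_mid's own x axis and vertical between 1.48 and 1.66 rad and x of marker_slim_mid in the frame of marker_tray between -0.06 and 0.06 m and y of marker_slim_mid in the frame of marker_tray between -0.022 and 0.022 m and z of marker_slim_mid in the frame of marker_tray between 0.007 and 0.015 m and angle between marker_slim_mid's own x axis and vertical between 1.48 and 1.66 rad and x of brush_mid in the frame of brush_rest between -0.015 and 0.015 m and y of brush_mid in the frame of brush_rest between -0.02 and 0.02 m and z of brush_mid in the frame of brush_rest between 0.019 and 0.027 m and angle between brush_mid's own x axis and vertical between 1.48 and 1.66 rad and angle between the x axis of brush_mid and the y axis of brush_rest, either way round below 0.45 rad and linear speed of each of jar_large, jar_small, marker_fat, marker_slim, brush below 0.02 m/s); the robot touches nothing.
It fails at once if an ink jar was tipped (angle between any of jar_large_mid, jar_small_mid's own z axis and vertical above 0.7 rad).
It fails at once if an ink jar was dropped into the caddy ((x of jar_large_mid in the frame of jar_caddy between -0.015 and 0.015 m and y of jar_large_mid in the frame of jar_caddy between 0.027 and 0.057 m and z of jar_large_mid in the frame of jar_caddy below 0.066 m and linear speed of jar_large above 0.6 m/s) or (x of jar_small_mid in the frame of jar_caddy between -0.015 and 0.015 m and y of jar_small_mid in the frame of jar_caddy between -0.061 and -0.031 m and z of jar_small_mid in the frame of jar_caddy below 0.06 m and linear speed of jar_small above 0.6 m/s)).
It fails at once if the brass pot was pushed away or knocked over (distance of brass_pot_mid from where it was at the start of the episode above 0.04 m or angle between brass_pot_mid's own z axis and vertical above 0.5 rad).
It fails at once if the white water cup was pushed away or knocked over (distance of water_cup_mid from where it was at the start of the episode above 0.04 m or angle between water_cup_mid's own z axis and vertical above 0.5 rad).
It also fails if it takes over 112 s, if anything falls off the work surface, if the arm or the gripper's body presses on something with over 40 N, if the wrist force passes 120 N, or if a joint passes its speed limit or range.

## Robot

A 7-joint arm with a two-finger parallel gripper is mounted at the origin on the work surface. World frame = base frame: x ahead of the robot, y to its left, z up, the work surface at z = 0. Lengths are in m, angles in rad, forces in N, time in s.
With the tool pointing down it reaches from about 0.425 to 0.925 m from the base axis. Payload 6.8 kg.
Tool frame: the origin (TCP) lies at the very end of the fingers, on their centre line; the grasp point (between the pads) lies 19 mm behind it; z points along the fingers, y is the direction in which the jaws open and shut (so a half turn about z gives the same grasp; the last joint's range is limited). The gripper opens to 85 mm and grips with 20 to 120 N. Pads are 22 mm wide; open, the fingers measure 114 mm over their backs; the gripper's body (76 mm by 85 mm) begins 54 mm behind the grasp point. The pads swing forward as they close: fully open they stand 13 mm farther back than shut.
Start: joints at [-1.324, 0.477, 0.022, 1.555, -0.011, 1.109, -0.083], TCP at [0.234, 0.633, 0.231] pointing down, gripper open.
Joint ranges: [-2.96, 2.96], [-0.34, 2.1], [-1.41, 1.46], [0.24, 2.44], [-1.37, 4.51], [0.17, 1.92], [-2.96, 2.96]. Speed limits (rad/s): [2.39, 2.39, 3.14, 3.14, 3.14, 3.14, 3.14].

## Interface

Orientations are given as a unit quaternion [w, x, y, z].
In Python, from station import bot gives the robot as it stands.
- The arm moves only by the tool move_arm, never from a script. Its argument "commands" is text: rows parted by semicolons, each of 7 numbers parted by spaces: the opening, from 0 (shut) to 1 (fully open), then the shift along the tool's x, y, z in cm, then the turn, a rotation vector about the tool's x, y, z in degrees. In form: gripper tx ty tz rx ry rz; .... A call has 1 to 12 rows; each row shifts and turns the commanded pose from where the row before left it, along the tool's axes as they then stand; what a row does not reach is not made up. A row lasts 1/12 s, in which the tool goes at most 41.7 mm and 7.16 degrees, less where a joint would pass 70% of its speed; a pose out of reach is approached as far as the arm can. A call with a gripper value outside its range is refused whole. The fingers move at their own pace and stop on an object; "force" is the grip in N (left out, the last holds). Time passes only in rows, so rows that do not move let the fingers close. It gives the time, the measured TCP pose, the force and the opening at its end, in the units of the state.
- bot.get_obs(): the state, without advancing time (a new reading comes with each control period).
- bot.read_camera(name): name is "scene" or "top" or "wrist"; returns a dict with "img" (384x512x3 uint8, red, green, blue), "K" (3x3 intrinsics, pixels), "rvec" (rotation vector, rad) and "tvec" (3), from world to camera coordinates, as OpenCV has them; the wrist camera has in their place "hand_eye" (4x4, takes a point from camera to tool coordinates, whose origin is the TCP and whose axes are the flange's). Camera axes: x right, y down, z forward; pixel columns grow to the right and rows downward; lengths in m; the calibration is good to about 2 mm. A picture is of the moment at which its call begins: read the wrist's pose just before it. There is no depth.
- bot.hand_in(): hands the job in, once; it reports no verdict.
The state is a dict: "t": time; "q": joint angles; "joint_vel": joint speeds; "joint_torque": joint torques, N m; "eef_pos": TCP position; "tool_rot": TCP orientation; "contact_force": force on the tool from outside, world axes, zero at the start; "torque": the same for the moment, N m; "gripper_width": opening from 0.0 (shut) to 1.0 (fully open).
Only numpy, scipy, OpenCV 4.12 (cv2) and the standard library are available. Lean on these libraries where they do the work, as an engineer would, in place of code of your own. Each camera call takes 0.05 s, during which the arm holds its last target. There are 200 camera calls.

## Working session

There is one attempt and no reset: what is moved stays moved. The work goes in short steps, Python scripts to look and compute and a tool call to move; the robot and the scene stay as the last step left them, time stands still between calls to the robot, and variables do not carry over. Pictures are saved under pics/ and viewed, about 12 in all and at most 16, crops included, and the job is handed in when it is done.

Besides the shell and the picture viewer there is one more tool, called after ">>>" as name(argument=value, ...), one argument or row to a line, values as JSON. move_arm: Moves the arm, as the interface text tells. Its arguments: {"type":"object","properties":{"commands":{"type":"string"},"force":{"type":"number"}},"required":["commands"]}

```bash
mkdir -p pics
cat > h.py <<'E'
import numpy as np, cv2
from station import bot
from scipy.spatial.transform import Rotation as R
def snap(cam,name,crop=None,scale=1):
    o=bot.get_obs(); c=bot.read_camera(cam); im=c["img"][:,:,::-1].copy()
    np.savez(f"pics/{name}.npz",img=im,K=c["K"],o=np.r_[o["eef_pos"],o["tool_rot"]],**{k:c[k] for k in("rvec","tvec","hand_eye") if k in c})
    show(name,name,crop,scale); return o
def show(src,name,crop=None,scale=1):
    im=np.load(f"pics/{src}.npz")["img"]
    if crop: x0,y0,x1,y1=crop; im=im[y0:y1,x0:x1]
    cv2.imwrite(f"pics/{name}.png",cv2.resize(im,None,fx=scale,fy=scale,interpolation=cv2.INTER_CUBIC))
def campose(src):
    d=np.load(f"pics/{src}.npz")
    if "hand_eye" in d:
        o=d["o"]; T=np.eye(4); T[:3,:3]=R.from_quat(o[[4,5,6,3]]).as_matrix(); T[:3,3]=o[:3]
        M=T@d["hand_eye"]; return d["K"],M[:3,:3],M[:3,3]
    Rm=R.from_rotvec(d["rvec"].ravel()).as_matrix(); return d["K"],Rm.T,-Rm.T@d["tvec"].ravel()
def px(src,u,v,z):
    K,Rm,t=campose(src); r=Rm@np.linalg.solve(K,[u,v,1]); return t+r*(z-t[2])/r[2]
def proj(src,p):
    K,Rm,t=campose(src); c=Rm.T@(np.array(p)-t); c=K@c; return c[:2]/c[2]
E
python3 - <<'E'
from h import *
o=snap("top","top0",None,1.5); snap("scene","scene0",None,1.5)
print(o)
for n in("top0","scene0"): K,Rm,t=campose(n); print(n,t,K[0,0])
E
```

```text
{'t': 0.0, 'q': array([-1.32411447,  0.47782511,  0.02235023,  1.55646174, -0.01151438,
        1.10930247, -0.0830948 ]), 'joint_vel': array([-0.00046924, -0.00224512,  0.00028292, -0.00062237,  0.000181  ,
        0.00127992,  0.0020673 ]), 'joint_torque': array([ 6.01403517e-04, -5.96453762e+01,  1.60857640e+00, -2.81193280e+01,
        1.25494946e-02,  9.35210672e-03,  1.87404157e-05]), 'eef_pos': array([0.23429372, 0.63239296, 0.23030481]), 'tool_rot': array([-9.94697270e-05,  1.76456578e-01,  9.84307982e-01, -9.28906712e-04]), 'contact_force': array([-0.51060932, -0.51521145, -0.39036771]), 'torque': array([-0.00594566,  0.01191522, -0.00351505]), 'gripper_width': 1.0003028209989997}
top0 [0.3919088  0.064564   1.27342291] 373.367395634497
scene0 [1.12859643 0.04800978 0.92758517] 419.84522181823075
```

View pics/top0.png

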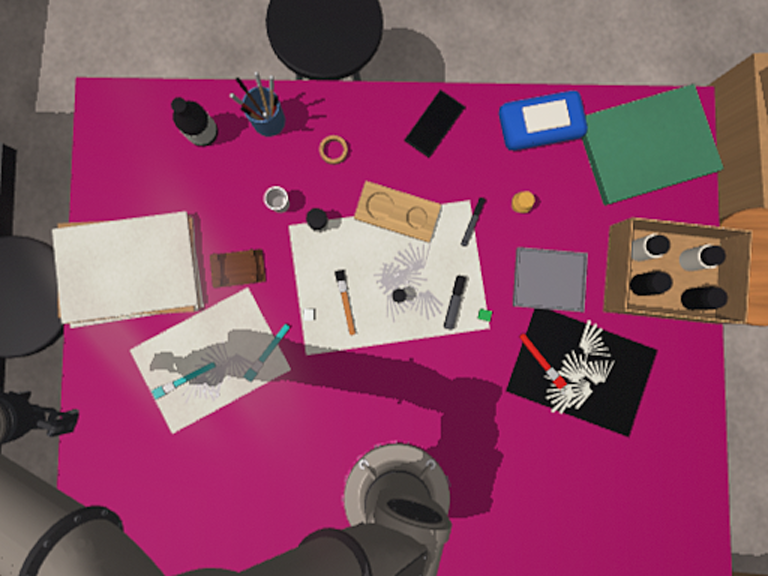

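View pics/scene0.png

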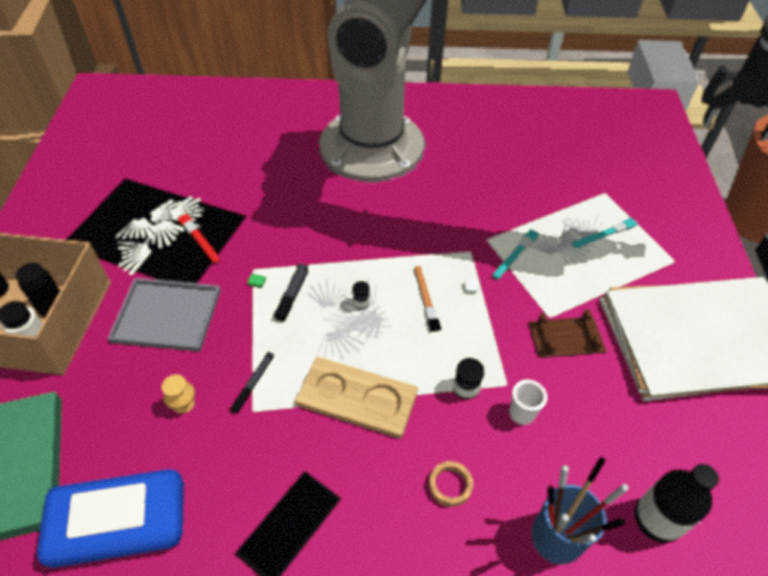

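The top view shows:
- Large jar at (317,217), small jar at (402,295), fat marker at (455,302) and slim marker at (474,222).
- Caddy at (398,210), tray at (550,280) and rest at (238,268).
- Cup at (276,198) and pot at (524,202).

Look-alikes:
- **Brush:** the orange-handled one at (345,302) is the real one. The red one at (543,360) and the turquoise ones at (183,380) and (268,352) are not.
- **Jars:** not the ones in the box at (655,245), nor the big bottle at (195,120).
- **Markers:** not the pens in the cup at (265,110).

One close crop next, to check these choices and measure.

Run:
```python
from h import *
show("top0","top0c",(138,112,398,232),3)
```

```text
(no output)
```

View pics/top0c.png

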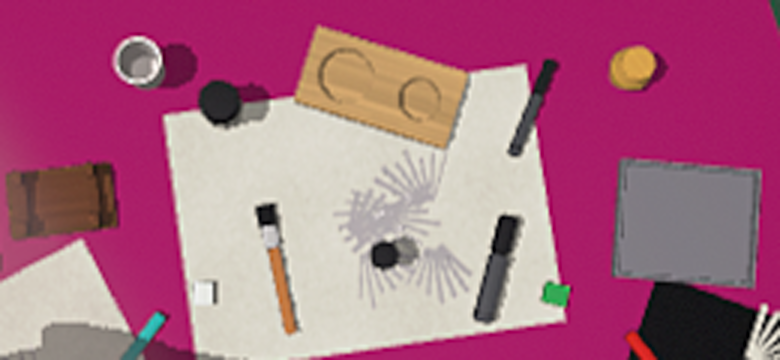

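```bash
cat > m.py <<'E'
from h import *
f=lambda u,v,z:px("top0",(u+.5)/3-.5+138,(v+.5)/3-.5+112,z)
def pts(n,l,z):
    P=np.array([f(*p,z) for p in l])
    print(n,"c",P.mean(0).round(4),"edges",np.linalg.norm(P-np.roll(P,-1,0),axis=1).round(3),"ang",[round(float(np.degrees(np.arctan2(*(b-a)[1::-1]))),1) for a,b in zip(P,np.roll(P,-1,0))])
pts("caddy",[(318,26),(468,72),(446,149),(296,103)],.016)
pts("wellL",[(349,75)],.016);pts("wellS",[(420,99)],.016)
pts("jarL",[(220,102)],.062);pts("jarS",[(385,254)],.05)
pts("fat",[(484,320),(511,216)],.022);pts("slim",[(514,154),(550,62)],.014)
pts("brush",[(291,332),(266,206)],.010)
pts("tray",[(620,158),(761,170),(755,288),(613,276)],.014)
pts("rest",[(6,172),(112,163),(118,228),(14,240)],.02)
pts("cup",[(138,61)],.062);pts("pot",[(634,67)],.062)
E
python3 m.py
```

```text
caddy c [0.636 0.002 0.016] edges [0.179 0.092 0.178 0.092] ang [-106.6, 164.2, 73.4, -15.2]
wellL c [0.6499 0.0396 0.016 ] edges [0.] ang [0.0]
wellS c [ 0.6232 -0.0413  0.016 ] edges [0.] ang [0.0]
jarL c [0.6091 0.1809 0.062 ] edges [0.] ang [0.0]
jarS c [ 0.4453 -0.0005  0.05  ] edges [0.] ang [0.0]
fat c [ 0.432  -0.1282  0.022 ] edges [0.121 0.121] ang [-14.7, 165.3]
slim c [ 0.6147 -0.1693  0.014 ] edges [0.114 0.114] ang [-21.4, 158.6]
brush c [0.4294 0.1174 0.01  ] edges [0.145 0.145] ang [11.8, -168.2]
tray c [ 0.4849 -0.3454  0.014 ] edges [0.162 0.135 0.162 0.134] ang [-94.3, 176.0, 85.6, -3.9]
rest c [0.5034 0.359  0.02  ] edges [0.118 0.073 0.116 0.077] ang [-84.6, -173.6, 97.1, 8.2]
cup c [0.6534 0.2709 0.062 ] edges [0.] ang [0.0]
pot c [ 0.6527 -0.2731  0.062 ] edges [0.] ang [0.0]
```

```bash
cat >> h.py <<'E'
def go(x,y,z,jaw,start=None):
    """tool-axes shift (cm) to world x,y,z in present axes; then turn about tool z bringing jaw axis to angle jaw (deg, mod 180)"""
    o=bot.get_obs(); p=o["eef_pos"]; q=np.array(o["tool_rot"]); Rm=R.from_quat(q[[1,2,3,0]]).as_matrix()
    if start: p,Rm=start
    d=Rm.T@(np.array([x,y,z])-p)*100
    a=np.degrees(np.arctan2(Rm[1,1],Rm[0,1])); t=(jaw-a+90)%180-90
    az=R.from_matrix(Rm.T@(R.from_rotvec([0,0,np.radians(t)]).as_matrix()@Rm)).as_rotvec(degrees=True)
    # tilt fix
    tilt=np.cross(Rm[:,2],[0,0,-1]); tf=np.degrees(Rm.T@tilt)
    print("shift cm",d.round(2),"len",np.linalg.norm(d).round(1),"turn rz",round(az[2],1),"(alt",round(az[2]-np.sign(az[2])*180,1),") tilt",tf.round(1),"t",round(o["t"],1),"q7",round(o["q"][6],2),"w",round(o["gripper_width"],3),"p",np.round(p,4))
    return np.array([x,y,z]), R.from_rotvec([0,0,np.radians(t)]).as_matrix()@Rm
E
python3 - <<'E'
from h import *
go(.435,.118,.15,101.8)
E
```

```text
shift cm [-36.69 -41.26   8.11] len 55.8 turn rz -32.1 (alt 147.9 ) tilt [-0.1  0.  -0. ] t 0.1 q7 -0.08 w 1.0 p [0.2343 0.6325 0.2304]
```

>>> move_arm(
  commands="0.5 -2.3 -2.58 0.5 0 0 0;0.5 -2.3 -2.58 0.5 0 0 0;0.5 -2.3 -2.58 0.5 0 0 0;0.5 -2.3 -2.58 0.5 0 0 0;0.5 -2.3 -2.58 0.5 0 0 0;0.5 -2.3 -2.58 0.5 0 0 0;0.5 -2.3 -2.58 0.5 0 0 0;0.5 -2.3 -2.58 0.5 0 0 0;0.5 -2.3 -2.58 0.5 0 0 0;0.5 -2.3 -2.58 0.5 0 0 0;0.5 -2.3 -2.58 0.5 0 0 0;0.5 -2.3 -2.58 0.5 0 0 0",
  force=40,
)

```text
t: 1.1
eef_pos: [0.3859, 0.245, 0.171]
tool_rot: [-0.0, 0.176, 0.984, -0.0]
contact_force: [0.3, -0.1, 0.5]
gripper_width: 0.505
```

>>> move_arm(
  commands="0.5 -2.3 -2.58 0.5 0 0 0;0.5 -2.3 -2.58 0.5 0 0 0;0.5 -2.3 -2.58 0.5 0 0 0;0.5 -2.2 -2.58 0.5 0 0 0;0.5 0 0 0 0 0 -6.4;0.5 0 0 0 0 0 -6.4;0.5 0 0 0 0 0 -6.4;0.5 0 0 0 0 0 -6.4;0.5 0 0 0 0 0 -6.4;0.5 0 0 0 0 0 0;0.5 0 0 0 0 0 0",
)

```text
t: 2.02
eef_pos: [0.4351, 0.1182, 0.1512]
tool_rot: [-0.0, -0.1, 0.995, 0.0]
contact_force: [0.4, -0.0, -0.8]
gripper_width: 0.5
```

Run:
```python
from h import *
go(.435,.118,.15,101.8)
snap("wrist","w1",None,1.2)
for p in[(.503,.114,.01),(.356,.098,.01),(.609,.181,.062)]: print(proj("w1",p)*1.2)
```

```text
shift cm [ 0.01 -0.02  0.12] len 0.1 turn rz -0.3 (alt 179.7 ) tilt [ 0. -0.  0.] t 2.0 q7 1.41 w 0.5 p [0.4351 0.1182 0.1512]
[280.06859614 292.48277009]
[295.15229755 110.60532306]
[334.13508027 453.1181531 ]
```

View pics/w1.png

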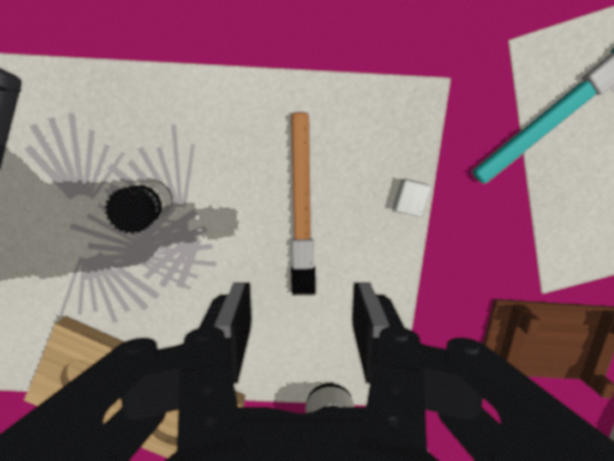

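The wrist view shows the brush handle end at (300,112) and the bristle end at (303,294). The small jar's cap is at (133,208).

Run:
```python
from h import *
w=lambda u,v,z: px("w1",u/1.2,v/1.2,z)
a,b=w(300,112,.01),w(303,294,.01); d=b-a; ang=np.degrees(np.arctan2(d[1],d[0]))
print(a,b,np.linalg.norm(d),ang,(a+b)/2)
m=(a+b)/2
# square
print("jarS",w(133,208,.05))
go(m[0],m[1],.05,ang+90); go(m[0],m[1],.004,ang+90)
# rest, corner top-left & bars
print("rest corner",w(493,300,.02),w(487,346,.006))
```

```text
[0.35624754 0.10168724 0.01      ] [0.50052115 0.13342583 0.01      ] 0.14772344048726696 12.406809451202127 [0.42838434 0.11755653 0.01      ]
jarS [0.4406236  0.00274366 0.05      ]
shift cm [ 0.67  0.06 10.12] len 10.1 turn rz -0.9 (alt 179.1 ) tilt [ 0. -0.  0.] t 2.1 q7 1.41 w 0.502 p [0.4351 0.1183 0.1512]
shift cm [ 0.67  0.06 14.72] len 14.7 turn rz -0.9 (alt 179.1 ) tilt [ 0. -0.  0.] t 2.1 q7 1.41 w 0.502 p [0.4351 0.1183 0.1512]
rest corner [0.46978918 0.28758375 0.02      ] [0.52029491 0.30770608 0.006     ]
```

>>> move_arm(
  commands="0.4 0.7 0.05 3.5 0 0 -0.9;0.4 0 0 3.5 0 0 0;0.4 0 0 3.5 0 0 0;0.4 0 0 2.5 0 0 0;0.4 0 0 1.7 0 0 0;0.4 0 0 0 0 0 0;0 0 0 0 0 0 0;0 0 0 0 0 0 0;0 0 0 0 0 0 0;0 0 0 0 0 0 0;0 0 0 0 0 0 0;0 0 0 0 0 0 0",
  force=40,
)

```text
t: 3.07
eef_pos: [0.4288, 0.1177, 0.005]
tool_rot: [0.001, -0.109, 0.994, 0.0]
contact_force: [-0.0, -1.1, 6.0]
gripper_width: 0.145
```

>>> move_arm(
  commands="0 0 0 -1 0 0 0;0 0 0 -3 0 0 0;0 0 0 -3.5 0 0 0;0 0 0 -3.5 0 0 0;0 0 0 0 0 0 0",
)

```text
t: 3.48
eef_pos: [0.4318, 0.1186, 0.1204]
tool_rot: [0.005, -0.109, 0.994, 0.002]
contact_force: [1.2, 0.2, 0.1]
gripper_width: 0.143
```

Run:
```python
from h import *
snap("top","top1",(138,112,398,232),3)
go(.5034,.359,.115,4)
```

```text
shift cm [-12.33  21.9    0.44] len 25.1 turn rz -81.4 (alt 98.6 ) tilt [ 0.1  0.4 -0. ] t 3.5 q7 1.45 w 0.144 p [0.4306 0.1184 0.1181]
```

View pics/top1.png

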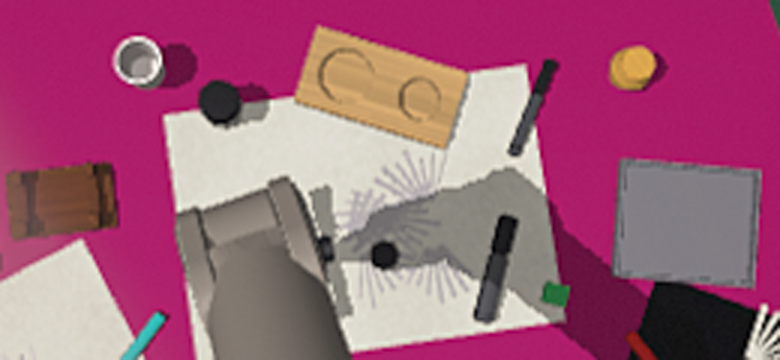

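Width 12–14 mm: the brush is held. Next, carry it to the rest.

>>> move_arm(
  commands="0 -1.5 2.7 0 0 0 0;0 -1.5 2.7 0 0 0 0;0 -1.5 2.7 0 0 0 0;0 -1.5 2.7 0 0 0 0;0 -1.5 2.7 0 0 0 0;0 -1.5 2.7 0 0 0 0;0 -1.5 2.7 0 0 0 0;0 -1.8 3 0 0 0 0;0 0 0 0 0 0 7;0 0 0 0 0 0 7;0 0 0 0 0 0 7;0 0 0 0 0 0 7",
)

```text
t: 4.53
eef_pos: [0.4999, 0.3575, 0.1133]
tool_rot: [-0.001, 0.137, 0.991, -0.001]
contact_force: [-0.2, 1.1, -0.4]
gripper_width: 0.144
```

>>> move_arm(
  commands="0 0 0 0 0 0 7;0 0 0 0 0 0 7;0 0 0 0 0 0 7;0 0 0 0 0 0 7;0 0 0 0 0 0 7;0 0 0 0 0 0 7;0 0 0 0 0 0 7;0 0 0 0 0 0 7;0 0 0 0 0 0 7;0 0 0 0 0 0 5;0 0 0 0 0 0 0;0 0 0 0 0 0 0",
)

```text
t: 5.53
eef_pos: [0.5, 0.3577, 0.1136]
tool_rot: [0.0, 0.664, 0.747, -0.001]
contact_force: [1.2, -1.2, 0.7]
gripper_width: 0.143
```

Run:
```python
from h import *
snap("wrist","w2",None,1.2)
go(.5034,.359,.115,6)
for s in(-1,1):
  for k in(-1,1):
    a=np.radians(6); p=np.array([.5034,.359])+k*.06*np.array([-np.sin(a),np.cos(a)])+s*.038*np.array([np.cos(a),np.sin(a)]); print(p,proj("w2",[*p,.006])*1.2)
```

```text
shift cm [ 0.09  0.34 -0.12] len 0.4 turn rz 0.7 (alt -179.3 ) tilt [-0.1  0.  -0. ] t 5.6 q7 -0.28 w 0.143 p [0.5002 0.3577 0.1138]
[0.47187988 0.2953566 ] [256.68164659 302.42004029]
[0.45933646 0.41469923] [252.64801314 139.42043749]
[0.54746354 0.30330077] [356.95326947 303.65982128]
[0.53492012 0.4226434 ] [367.26885276 140.96378855]
```

View pics/w2.png

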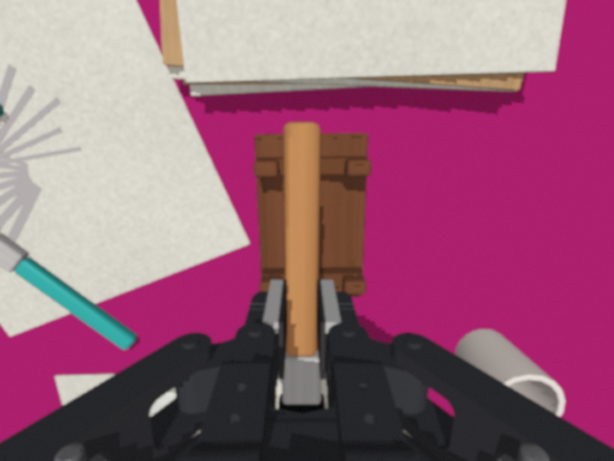

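The rest lies under the brush: base far corners at (257,134) and (367,134), far horns at (267,167) and (358,167), near horns partly hidden at about (270,286) and (351,286).

Run:
```python
from h import *
w=lambda u,v,z: px("w2",u/1.2,v/1.2,z)
A,B=w(256,134,.006),w(367,134,.006); print(A,B,np.linalg.norm(A-B))
f=(w(267,167,.032)+w(358,167,.032))/2; n=(w(270,286,.032)+w(351,286,.032))/2
print(f,n,f-n,np.linalg.norm(f-n),(f+n)/2, np.degrees(np.arctan2(*(f-n)[1::-1])))
c=(A+B)/2; d=(f-n)/np.linalg.norm(f-n); print("c from far edge",c-.06*d)
print("brush end",w(302,122,.11))
```

```text
[0.46125821 0.41842683 0.006     ] [0.53398767 0.42703332 0.006     ] 0.07323691289422957
[0.49988739 0.40445694 0.032     ] [0.50853744 0.32588876 0.032     ] [-0.00865005  0.07856818  0.        ] 0.07904291410488964 [0.50421241 0.36517285 0.032     ] 96.28273928226058
c from far edge [0.50418903 0.36309043 0.006     ]
brush end [0.49038607 0.43019517 0.11      ]
```

>>> move_arm(
  commands="0 0.6 0.45 0 0 0 0.7;0 0 0 2.5 0 0 0;0 0 0 2.5 0 0 0;0 0 0 2 0 0 0;0 0 0 1.2 0 0 0;0 0 0 0.5 0 0 0;0 0 0 0.3 0 0 0;0 0 0 0 0 0 0;0 0 0 0 0 0 0",
)

```text
t: 6.33
eef_pos: [0.5052, 0.3649, 0.0252]
tool_rot: [0.0, 0.67, 0.742, 0.001]
contact_force: [-0.2, 0.5, 0.4]
gripper_width: 0.145
```

>>> move_arm(
  commands="0.3 0 0 0 0 0 0;0.3 0 0 0 0 0 0;0.3 0 0 0 0 0 0;0.3 0 0 0 0 0 0;0.3 0 0 -2 0 0 0;0.3 0 0 -3 0 0 0;0.3 0 0 -3.5 0 0 0;0.3 0 0 -3.5 0 0 0;0.3 0 0 0 0 0 0",
)

```text
t: 7.08
eef_pos: [0.5083, 0.3663, 0.1513]
tool_rot: [0.001, 0.67, 0.742, 0.005]
contact_force: [2.1, 1.0, 0.7]
gripper_width: 0.301
```

Run:
```python
from h import *
snap("wrist","w3",(60,80,460,360),1.5)
print("wantedJarL");go(.609,.181,.15,154)
```

```text
wantedJarL
shift cm [-19.43   8.28  -0.2 ] len 21.1 turn rz 31.9 (alt -148.1 ) tilt [ 0.4 -0.3 -0. ] t 7.1 q7 -0.32 w 0.301 p [0.5068 0.3658 0.1484]
```

View pics/w3.png

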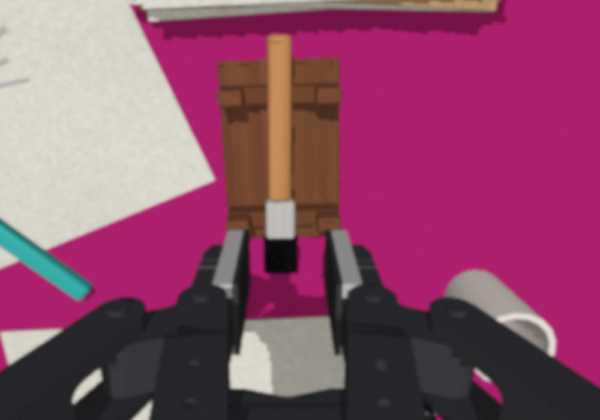

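The brush lies across both bars between the horns, handle end (279,36) to bristles (281,270), and is centred. Next is the large jar.

>>> move_arm(
  commands="1 -3.2 1.4 0 0 0 0;1 -3.2 1.4 0 0 0 0;1 -3.2 1.4 0 0 0 0;1 -3.2 1.4 0 0 0 0;1 -3.3 1.35 0 0 0 0;1 -3.3 1.35 0 0 0 0;1 0 0 0 0 0 6.4;1 0 0 0 0 0 6.4;1 0 0 0 0 0 6.4;1 0 0 0 0 0 6.4;1 0 0 0 0 0 6.4;1 0 0 0 0 0 0",
)

```text
t: 8.13
eef_pos: [0.6061, 0.18, 0.143]
tool_rot: [0.0, 0.85, 0.527, -0.001]
contact_force: [0.7, 0.8, 0.5]
gripper_width: 1.0
```

Run:
```python
from h import *
snap("wrist","w4",None,1.2)
go(.609,.181,.022,154); print(proj("w4",(.609,.181,.062))*1.2)
```

```text
shift cm [ 0.24  0.22 12.12] len 12.1 turn rz 0.0 (alt -180.0 ) tilt [-0.   0.1  0. ] t 8.2 q7 -0.44 w 0.995 p [0.6062 0.18   0.1432]
[306.75473646 235.56031602]
```

View pics/w4.png

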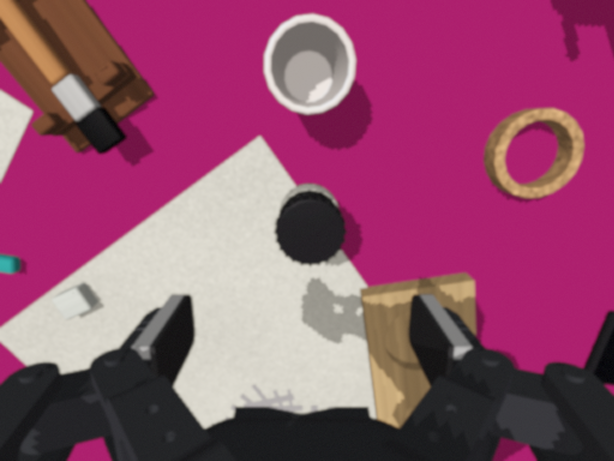

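The jar's cap is at (310,228), about 5 mm from the top-view estimate. The cup is at (310,65), clear of the fingers.

>>> move_arm(
  commands="1 0.7 0.4 2 0 0 0;1 0 0 3 0 0 0;1 0 0 3 0 0 0;1 0 0 2.5 0 0 0;1 0 0 1.6 0 0 0;1 0 0 0 0 0 0;0 0 0 0 0 0 0;0 0 0 0 0 0 0;0 0 0 0 0 0 0;0 0 0 0 0 0 0;0 0 0 0 0 0 0;0 0 0 0 0 0 0",
  force=50,
)

```text
t: 9.18
eef_pos: [0.6147, 0.1848, 0.0251]
tool_rot: [0.0, 0.849, 0.529, 0.001]
contact_force: [-1.6, -1.4, 6.5]
gripper_width: 0.518
```

Run:
```python
from h import *
w=lambda u,v,z: px("w4",u/1.2,v/1.2,z)
print("jar",w(310,228,.062),"caddy corners",w(362,290,.016),w(473,275,.016))
a=np.radians(-16.2); c=np.array([.636,.002])
for s in(-1,1): print(c+s*.045*np.array([np.cos(a),np.sin(a)])+.09*np.array([-np.sin(a),np.cos(a)]))
go(.648,.0423,.12,154)
```

```text
jar [0.61306478 0.1846143  0.062     ] caddy corners [0.6227699  0.10639649 0.016     ] [0.70726419 0.0793188  0.016     ]
[0.61789598 0.10098103]
[0.70432242 0.07587183]
shift cm [-11.31   9.28  -9.5 ] len 17.4 turn rz -0.1 (alt 179.9 ) tilt [ 0.1 -0.1  0. ] t 9.2 q7 -0.35 w 0.518 p [0.6147 0.1848 0.0251]
```

>>> move_arm(
  commands="0 0 0 -1 0 0 0;0 0 0 -2.5 0 0 0;0 0 0 -3 0 0 0;0 0 0 -3 0 0 0;0 -2 1.7 0 0 0 0;0 -2.5 2.2 0 0 0 0;0 -2.5 2.2 0 0 0 0;0 -2.4 2.05 0 0 0 0;0 -1.5 1.3 0 0 0 0;0 0 0 0 0 0 0;0 0 0 0 0 0 0",
)

```text
t: 10.1
eef_pos: [0.6504, 0.043, 0.1191]
tool_rot: [0.0, 0.85, 0.528, 0.0]
contact_force: [-0.9, 0.7, -2.2]
gripper_width: 0.515
```

Run:
```python
from h import *
go(.6515,.0455,.06,154)
snap("scene","s1",(150,150,350,300),3.5)
for p in [(.6515,.0455,.016),(.625,-.039,.016)]: print((proj("s1",p)-[150,150])*3.5)
```

```text
shift cm [ 0.27 -0.02  5.91] len 5.9 turn rz -0.3 (alt 179.7 ) tilt [0. 0. 0.] t 10.1 q7 -0.2 w 0.515 p [0.6504 0.043  0.1191]
[366.53776751 413.41490604]
[247.13900564 375.65653401]
```

View pics/s1.png

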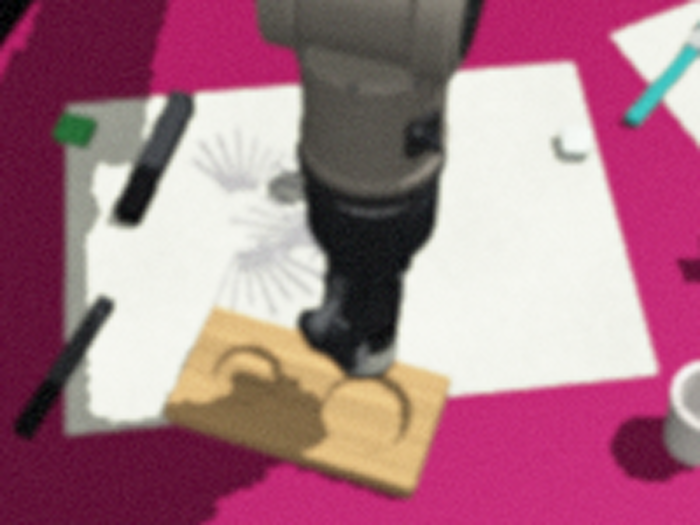

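The scene view puts the wells at (366,412) and (247,377), matching the wrist-based estimate, so the large well is at about (0.6515, 0.0455). Lowering the jar now.

>>> move_arm(
  commands="0 0.25 0 1 0 0 0;0 0 0 2 0 0 0;0 0 0 2 0 0 0;0 0 0 1.5 0 0 0;0 0 0 1 0 0 0;0 0 0 0.7 0 0 0;0 0 0 0.4 0 0 0;0 0 0 0.2 0 0 0;0 0 0 0 0 0 0;0 0 0 0 0 0 0",
)

```text
t: 10.98
eef_pos: [0.6521, 0.0471, 0.031]
tool_rot: [0.0, 0.849, 0.529, 0.001]
contact_force: [-0.8, -0.2, -1.5]
gripper_width: 0.515
```

Run:
```python
from h import *
o=bot.get_obs(); print(o["eef_pos"],o["contact_force"])
```

```text
[0.65209929 0.04714629 0.0310154 ] [-0.77963856 -0.24798739 -1.51755992]
```

>>> move_arm(
  commands="0 0 0 0.1 0 0 0;0 0 0 0 0 0 0;0.8 0 0 0 0 0 0;0.8 0 0 0 0 0 0;0.8 0 0 0 0 0 0;0.8 0 0 0 0 0 0;0.8 0 0 -2 0 0 0;0.8 0 0 -3 0 0 0;0.8 0 0 -3 0 0 0;0.8 0 0 -3 0 0 0;0.8 0 0 -1 0 0 0;0.8 0 0 0 0 0 0",
)

```text
t: 11.98
eef_pos: [0.6534, 0.0471, 0.1525]
tool_rot: [0.001, 0.849, 0.529, 0.003]
contact_force: [0.7, 0.1, -0.4]
gripper_width: 0.8
```

Run:
```python
from h import *
go(.441,.002,.13,154)
```

```text
shift cm [-13.41 -17.09   2.13] len 21.8 turn rz -0.1 (alt 179.9 ) tilt [ 0.3 -0.2 -0. ] t 12.0 q7 -0.23 w 0.8 p [0.6534 0.0471 0.1525]
```

>>> move_arm(
  commands="0.8 -2.2 -2.85 0 0 0 0;0.8 -2.2 -2.85 0 0 0 0;0.8 -2.2 -2.85 0.3 0 0 0;0.8 -2.2 -2.85 0.6 0 0 0;0.8 -2.3 -2.85 0.6 0 0 0;0.8 -2.3 -2.85 0.6 0 0 0;0.8 0 0 0 0 0 0;0.8 0 0 0 0 0 0",
)

```text
t: 12.65
eef_pos: [0.4355, 0.0021, 0.1269]
tool_rot: [-0.001, 0.849, 0.529, -0.002]
contact_force: [0.3, 0.8, 0.2]
gripper_width: 0.803
```

Run:
```python
from h import *
go(.441,.002,.022,154)
snap("wrist","w5",None,1.2); print(proj("w5",(.441,.002,.05))*1.2)
print(proj("w5",(.6515,.0455,.067))*1.2,proj("w5",(.626,-.0385,.016))*1.2)
```

```text
shift cm [ 0.24  0.54 10.49] len 10.5 turn rz -0.2 (alt 179.8 ) tilt [-0.2  0.1  0. ] t 12.7 q7 -0.24 w 0.803 p [0.4355 0.0021 0.1269]
[311.59792844 237.47103528]
[669.79594195 -13.56504927] [581.75119685 159.08994645]
```

View pics/w5.png

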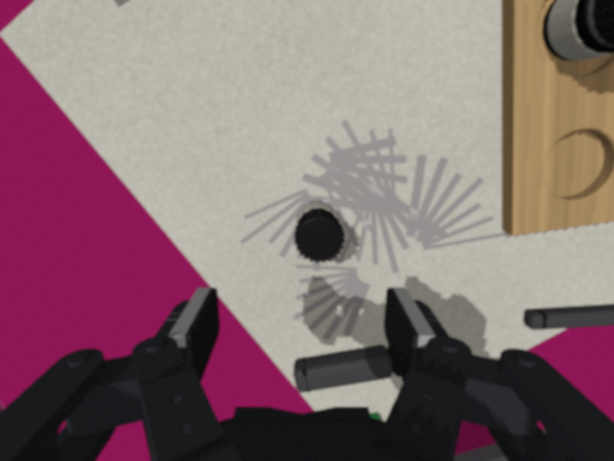

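Small jar's cap is at (320,235), which adds 5 mm in tool y. The large jar stands in its well at the upper right, and the small well at (583,163) matches my estimate.

>>> move_arm(
  commands="0.8 0.35 1 1.5 0 0 0;0.8 0 0 3 0 0 0;0.8 0 0 3 0 0 0;0.8 0 0 2 0 0 0;0.8 0 0 1 0 0 0;0.8 0 0 0 0 0 0;0 0 0 0 0 0 0;0 0 0 0 0 0 0;0 0 0 0 0 0 0;0 0 0 0 0 0 0;0 0 0 0 0 0 0;0 0 0 0 0 0 0",
  force=40,
)

```text
t: 13.7
eef_pos: [0.4504, 0.0012, 0.0242]
tool_rot: [0.0, 0.849, 0.529, 0.001]
contact_force: [-0.8, 0.1, 7.1]
gripper_width: 0.346
```

>>> move_arm(
  commands="0 0 0 -1 0 0 0;0 0 0 -2.5 0 0 0;0 0 0 -3 0 0 0;0 0 0 -3.5 0 0 0;0 0 0 0 0 0 0",
)

```text
t: 14.12
eef_pos: [0.4526, 0.0011, 0.1279]
tool_rot: [0.001, 0.849, 0.529, 0.004]
contact_force: [0.9, -0.1, -0.4]
gripper_width: 0.345
```

Run:
```python
from h import *
print(px("w5",583/1.2,163/1.2,.016), px("w5",320/1.2,235/1.2,.05))
go(.626,-.0385,.12,154)
```

```text
[ 0.6261241  -0.04148917  0.016     ] [0.44644051 0.00115105 0.05      ]
shift cm [ 4.09 17.31  0.91] len 17.8 turn rz -0.2 (alt 179.8 ) tilt [ 0.3 -0.3 -0. ] t 14.1 q7 -0.21 w 0.345 p [0.4526 0.0011 0.1279]
```

>>> move_arm(
  commands="0 0.6 2.5 0 0 0 0;0 0.7 3 0 0 0 0;0 0.7 3 0 0 0 0;0 0.7 3 0.3 0 0 0;0 0.6 2.8 0.3 0 0 0;0 0.4 2 0 0 0 0;0 0.25 1 0 0 0 0;0 0 0 0 0 0 0;0 0 0 0 0 0 0",
)

```text
t: 14.87
eef_pos: [0.6218, -0.0398, 0.1169]
tool_rot: [-0.0, 0.849, 0.529, -0.0]
contact_force: [0.0, -0.0, -0.5]
gripper_width: 0.346
```

Run:
```python
from h import *
go(.6255,-.040,.03,154)
```

```text
shift cm [0.15 0.35 8.69] len 8.7 turn rz -0.1 (alt 179.9 ) tilt [-0.  0.  0.] t 14.9 q7 -0.06 w 0.346 p [ 0.6218 -0.0398  0.1169]
```

>>> move_arm(
  commands="0 0.2 0.35 1 0 0 0;0 0 0 2 0 0 0;0 0 0 2 0 0 0;0 0 0 1.5 0 0 0;0 0 0 1 0 0 0;0 0 0 0.6 0 0 0;0 0 0 0.4 0 0 0;0 0 0 0.2 0 0 0;0 0 0 0.1 0 0 0;0 0 0 0 0 0 0;0 0 0 0 0 0 0",
)

```text
t: 15.78
eef_pos: [0.6266, -0.0396, 0.0299]
tool_rot: [0.0, 0.849, 0.529, 0.0]
contact_force: [0.3, -0.0, -0.8]
gripper_width: 0.35
```

>>> move_arm(
  commands="0.6 0 0 0 0 0 0;0.6 0 0 0 0 0 0;0.6 0 0 0 0 0 0;0.6 0 0 -2 0 0 0;0.6 0 0 -3 0 0 0;0.6 0 0 -3 0 0 0;0.6 0 0 -3 0 0 0;0.6 0 0 0 0 0 0;0.6 0 0 0 0 0 0",
)

```text
t: 16.53
eef_pos: [0.6275, -0.0396, 0.1413]
tool_rot: [0.001, 0.849, 0.529, 0.002]
contact_force: [0.1, -0.0, -0.2]
gripper_width: 0.599
```

Run:
```python
from h import *
snap("top","top2",(200,112,400,242),3.5)
K,_,_=campose("top2")
# slim: jaw perpendicular to its length (-21.4)
go(.617,-.167,.14,68.6)
```

```text
shift cm [-11.88   4.79  -0.05] len 12.8 turn rz 85.3 (alt -94.7 ) tilt [ 0.  -0.1 -0. ] t 16.6 q7 -0.07 w 0.601 p [ 0.6263 -0.0392  0.1396]
```

View pics/top2.png

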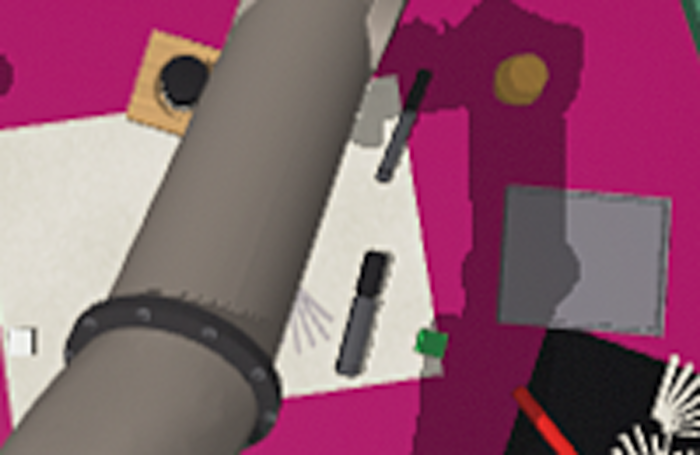

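>>> move_arm(
  commands="0.5 -3 1.2 0 0 0 0;0.5 -3 1.2 0 0 0 0;0.5 -3 1.2 0 0 0 0;0.5 -2.9 1.2 0 0 0 0;0.5 0 0 0 0 0 -6.8;0.5 0 0 0 0 0 -6.8;0.5 0 0 0 0 0 -6.8;0.5 0 0 0 0 0 -6.8;0.5 0 0 0 0 0 -6.8;0.5 0 0 0 0 0 -6.8;0.5 0 0 0 0 0 -6.8;0.5 0 0 0 0 0 -6.8",
)

```text
t: 17.58
eef_pos: [0.6158, -0.167, 0.1374]
tool_rot: [-0.001, 0.51, 0.86, -0.0]
contact_force: [0.1, -0.6, 0.1]
gripper_width: 0.499
```

>>> move_arm(
  commands="0.5 0 0 0 0 0 -6.8;0.5 0 0 0 0 0 -6.8;0.5 0 0 0 0 0 -6.8;0.5 0 0 0 0 0 -6.8;0.5 0 0 0 0 0 -6.8;0.5 0 0 0 0 0 -6.3;0.5 0 0 0 0 0 0;0.5 0 0 0 0 0 0",
)

```text
t: 18.25
eef_pos: [0.616, -0.1672, 0.1379]
tool_rot: [-0.001, 0.188, 0.982, 0.0]
contact_force: [-0.5, 0.3, -0.2]
gripper_width: 0.499
```

Run:
```python
from h import *
snap("wrist","w6",None,1.2)
go(.617,-.167,.005,68.6)
for p in [(.617,-.167,.014),(.4849,-.3454,.014)]: print(proj("w6",p)*1.2)
```

```text
shift cm [-0.09  0.05 13.32] len 13.3 turn rz -0.2 (alt 179.8 ) tilt [-0.  -0.1  0. ] t 18.3 q7 1.52 w 0.498 p [ 0.6162 -0.1673  0.1382]
[302.51125553 225.05761869]
[  0.62585691 147.76984165]
```

View pics/w6.png

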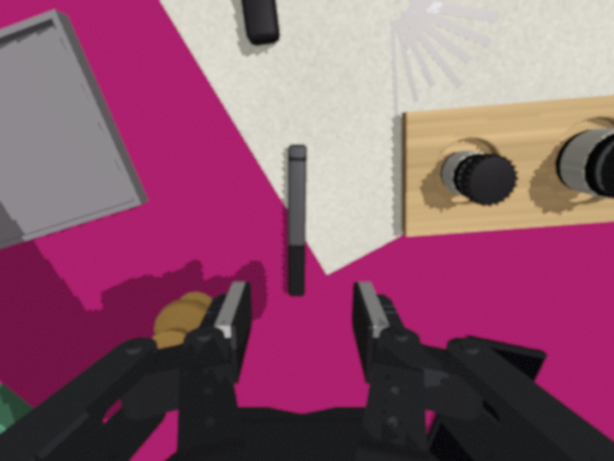

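Slim marker runs from (297,146) to (297,295). Both jars stand in their wells at upper right. Tray corners are at (60,12) and (146,200), and the pot at (185,315) is clear.

>>> move_arm(
  commands="0.5 0.3 -0.4 3 0 0 0;0.5 0 0 3.5 0 0 0;0.5 0 0 3.5 0 0 0;0.5 0 0 2.2 0 0 0;0.5 0 0 1.1 0 0 0;0.5 0 0 0 0 0 0;0 0 0 0 0 0 0;0 0 0 0 0 0 0;0 0 0 0 0 0 0;0 0 0 0 0 0 0;0 0 0 0 0 0 0",
  force=40,
)

```text
t: 19.22
eef_pos: [0.6141, -0.1705, 0.0082]
tool_rot: [0.002, 0.186, 0.983, 0.0]
contact_force: [-0.3, -0.2, 6.8]
gripper_width: 0.145
```

>>> move_arm(
  commands="0 0 0 -1 0 0 0;0 0 0 -3 0 0 0;0 0 0 -3.5 0 0 0;0 0 0 -3 0 0 0;0 0 0 0 0 0 0;0 0 0 0 0 0 0",
)

```text
t: 19.72
eef_pos: [0.6141, -0.1705, 0.1143]
tool_rot: [0.002, 0.186, 0.983, 0.0]
contact_force: [-0.5, -0.3, -0.3]
gripper_width: 0.147
```

Run:
```python
from h import *
w=lambda u,v,z=.014: px("w6",u/1.2,v/1.2,z)
print("slim",w(297,146),w(297,295)); A,B=w(60,12),w(146,200); d=B-A; print("tray",A,B,np.linalg.norm(d),np.degrees(np.arctan2(d[1],d[0])))
n=np.array([d[1],-d[0],0])/np.linalg.norm(d); c=(A+B)/2+n*.08; print(c)
print("pred left edge", np.array([.4849,-.3454])-np.array([n[0],n[1]])*.08,"\nS wells check", w(489,178,.055))
c0=.5*(c[:2]+[.4849,-.3454]); print(c0)
ex=d[:2]/np.linalg.norm(d)
s=c0+.028*ex; f=c0-.026*ex; print("slim goal",s,"fat goal",f)
go(s[0],s[1],.11,np.degrees(np.arctan2(d[1],d[0])))
```

```text
slim [ 0.56131164 -0.14920724  0.014     ] [ 0.66952918 -0.19249914  0.014     ]
tray [ 0.42692572 -0.25975126  0.014     ] [ 0.55637803 -0.267616    0.014     ] 0.12969099288839284 -3.4766714687946396
[ 0.4868005 -0.3435364  0.014    ]
pred left edge [ 0.48975137 -0.26554723] 
S wells check [ 0.62046987 -0.04498753  0.055     ]
[ 0.48585025 -0.3444682 ]
slim goal [ 0.51379872 -0.34616618] fat goal [ 0.4598981 -0.3428915]
shift cm [  2.91 -20.02   0.39] len 20.2 turn rz 72.0 (alt -108.0 ) tilt [0.1 0.3 0. ] t 19.7 q7 1.54 w 0.147 p [ 0.6141 -0.1705  0.1143]
```

>>> move_arm(
  commands="0 0.4 -2.8 0 0 0 0;0 0.5 -3.5 0 0 0 0;0 0.5 -3.5 0 0 0 0;0 0.5 -3.5 0 0 0 0;0 0.5 -3.5 0 0 0 0;0 0.5 -3.2 0 0 0 0;0 0 0 0 0 0 6.5;0 0 0 0 0 0 6.5;0 0 0 0 0 0 6.5;0 0 0 0 0 0 6.5;0 0 0 0 0 0 6.5;0 0 0 0 0 0 6.5",
)

```text
t: 20.72
eef_pos: [0.5117, -0.345, 0.1103]
tool_rot: [-0.001, 0.506, 0.863, 0.0]
contact_force: [-0.3, 0.4, -0.5]
gripper_width: 0.142
```

>>> move_arm(
  commands="0 0 0 0 0 0 6.5;0 0 0 0 0 0 6.5;0 0 0 0 0 0 6.5;0 0 0 0 0 0 6.5;0 0 0 0 0 0 7;0 0 0 0 0 0 0;0 0 0 0 0 0 0",
)

```text
t: 21.3
eef_pos: [0.512, -0.3451, 0.1104]
tool_rot: [-0.001, 0.727, 0.687, -0.0]
contact_force: [1.3, -0.1, -0.0]
gripper_width: 0.144
```

Run:
```python
from h import *
snap("wrist","w7",None,1.2)
go(.5138,-.346,.013,-3.8)
```

```text
shift cm [-0.07  0.19  9.76] len 9.8 turn rz 0.6 (alt -179.4 ) tilt [-0.1 -0.  -0. ] t 21.4 q7 0.83 w 0.144 p [ 0.5121 -0.3452  0.1107]
```

View pics/w7.png

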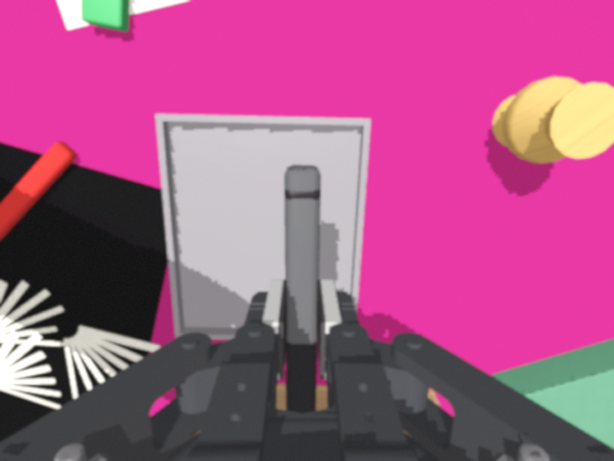

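Tray far corners are at (157,115) and (371,120), and the marker's far end is at (302,168).

Run:
```python
from h import *
w=lambda u,v,z=.014: px("w7",u/1.2,v/1.2,z)
A,B,C=w(157,115),w(371,120),w(177,337); print(A,B,C,np.linalg.norm(A-B),np.linalg.norm(A-C)); print("centre",(B+C)/2)
print("marker end",w(302,168,.115))
```

```text
[ 0.42510955 -0.26342252  0.014     ] [ 0.55800203 -0.27385842  0.014     ] [ 0.41324474 -0.42109703  0.014     ] 0.1333016097005131 0.1581202829023701
centre [ 0.48562339 -0.34747772  0.014     ]
marker end [ 0.51411868 -0.28862722  0.115     ]
```

>>> move_arm(
  commands="0 0 0.15 2 0 0 0.6;0 0 0 2.5 0 0 0;0 0 0 2.5 0 0 0;0 0 0 1.5 0 0 0;0 0 0 0.8 0 0 0;0 0 0 0.4 0 0 0;0 0 0 0.1 0 0 0;0 0 0 0 0 0 0;0 0 0 0 0 0 0;0.28 0 0 0 0 0 0;0.28 0 0 0 0 0 0;0.28 0 0 0 0 0 0",
)

```text
t: 22.35
eef_pos: [0.5144, -0.3459, 0.0139]
tool_rot: [0.0, 0.731, 0.682, 0.0]
contact_force: [-0.1, 0.2, 0.7]
gripper_width: 0.28
```

>>> move_arm(
  commands="0.28 0 0 -2 0 0 0;0.28 0 0 -3 0 0 0;0.28 0 0 -3 0 0 0;0.28 0 0 -3 0 0 0;0.28 0 0 0 0 0 0;0.28 0 0 0 0 0 0",
)

```text
t: 22.85
eef_pos: [0.5152, -0.3464, 0.1253]
tool_rot: [0.002, 0.731, 0.682, 0.001]
contact_force: [-1.0, 0.8, -0.4]
gripper_width: 0.284
```

Run:
```python
from h import *
go(.434,-.1275,.13,75.3)
```

```text
shift cm [21.27 -9.63 -0.53] len 23.4 turn rz -79.3 (alt 100.7 ) tilt [0.2 0.1 0. ] t 22.9 q7 0.81 w 0.284 p [ 0.5152 -0.3464  0.1253]
```

>>> move_arm(
  commands="0.6 3 -1.4 0 0 0 0;0.6 3 -1.4 0 0 0 0;0.6 3 -1.4 0 0 0 0;0.6 3 -1.4 0 0 0 0;0.6 3 -1.4 0 0 0 0;0.6 3 -1.4 0 0 0 0;0.6 3.2 -1.3 0 0 0 0;0.6 0 0 0 0 0 -6.6;0.6 0 0 0 0 0 -6.6;0.6 0 0 0 0 0 -6.6;0.6 0 0 0 0 0 -6.6;0.6 0 0 0 0 0 -6.6",
)

```text
t: 23.85
eef_pos: [0.4313, -0.1269, 0.1224]
tool_rot: [-0.001, 0.505, 0.863, -0.0]
contact_force: [-0.6, -0.5, -0.6]
gripper_width: 0.603
```

>>> move_arm(
  commands="0.6 0 0 0 0 0 -6.6;0.6 0 0 0 0 0 -6.6;0.6 0 0 0 0 0 -6.6;0.6 0 0 0 0 0 -6.6;0.6 0 0 0 0 0 -6.6;0.6 0 0 0 0 0 -6.6;0.6 0 0 0 0 0 -6.7;0.6 0 0 0 0 0 0;0.6 0 0 0 0 0 0",
)

```text
t: 24.6
eef_pos: [0.4314, -0.1273, 0.1226]
tool_rot: [-0.001, 0.13, 0.992, 0.0]
contact_force: [0.5, 0.0, -0.1]
gripper_width: 0.596
```

Run:
```python
from h import *
snap("wrist","w8",None,1.2)
go(.434,-.1275,.007,75.3)
print(proj("w8",(.434,-.1275,.022))*1.2)
```

```text
shift cm [-0.25  0.05 11.57] len 11.6 turn rz -0.2 (alt 179.8 ) tilt [-0.  -0.1  0. ] t 24.6 q7 1.62 w 0.599 p [ 0.4316 -0.1274  0.1227]
[302.32240211 236.43645221]
```

View pics/w8.png

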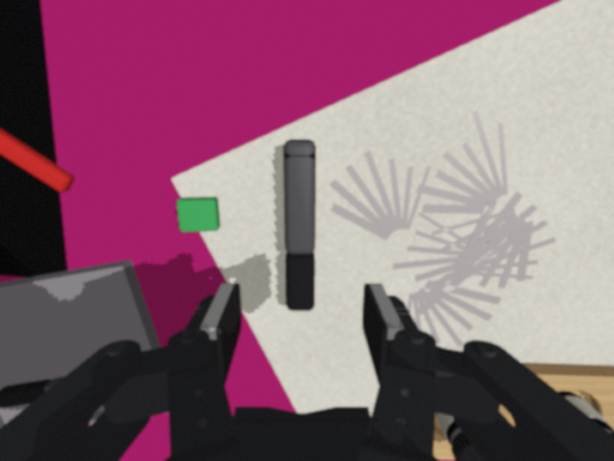

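Fat marker runs from (299,141) to (300,309), so its centre is 8 mm towards the base from my estimate.

>>> move_arm(
  commands="0.6 0.6 -0.15 2.5 0 0 0;0.6 0 0 3 0 0 0;0.6 0 0 3 0 0 0;0.6 0 0 2 0 0 0;0.6 0 0 1 0 0 0;0.6 0 0 0 0 0 0;0 0 0 0 0 0 0;0 0 0 0 0 0 0;0 0 0 0 0 0 0;0 0 0 0 0 0 0;0 0 0 0 0 0 0",
  force=40,
)

```text
t: 25.57
eef_pos: [0.427, -0.1275, 0.0095]
tool_rot: [0.001, 0.128, 0.992, 0.0]
contact_force: [-0.7, 0.4, 8.2]
gripper_width: 0.243
```

>>> move_arm(
  commands="0 0 0 -1 0 0 0;0 0 0 -3 0 0 0;0 0 0 -3.5 0 0 0;0 0 0 -3 0 0 0;0 0 0 0 0 0 0;0 0 0 0 0 0 0",
)

```text
t: 26.07
eef_pos: [0.4274, -0.1273, 0.1156]
tool_rot: [0.002, 0.128, 0.992, 0.0]
contact_force: [0.3, 0.3, -0.5]
gripper_width: 0.244
```

Run:
```python
from h import *
go(.460,-.344,.11,-3.8)
```

```text
shift cm [ -8.66 -20.13   0.57] len 21.9 turn rz 79.1 (alt -100.9 ) tilt [ 0.1  0.3 -0. ] t 26.1 q7 1.64 w 0.244 p [ 0.4274 -0.1273  0.1156]
```

>>> move_arm(
  commands="0 -1 -2.4 0 0 0 0;0 -1.3 -3 0 0 0 0;0 -1.3 -3 0 0 0 0;0 -1.3 -3 0 0 0 0;0 -1.3 -3 0 0 0 0;0 -1.3 -3 0.2 0 0 0;0 -1.2 -2.7 0.2 0 0 0;0 0 0 0 0 0 6.6;0 0 0 0 0 0 6.6;0 0 0 0 0 0 6.6;0 0 0 0 0 0 6.6;0 0 0 0 0 0 6.6",
)

```text
t: 27.07
eef_pos: [0.458, -0.3433, 0.1081]
tool_rot: [-0.001, 0.407, 0.913, 0.0]
contact_force: [-0.2, -0.2, -0.5]
gripper_width: 0.244
```

>>> move_arm(
  commands="0 0 0 0 0 0 6.6;0 0 0 0 0 0 6.6;0 0 0 0 0 0 6.6;0 0 0 0 0 0 6.6;0 0 0 0 0 0 6.6;0 0 0 0 0 0 6.6;0 0 0 0 0 0 6.5;0 0 0 0 0 0 0;0 0 0 0 0 0 0",
)

```text
t: 27.82
eef_pos: [0.4584, -0.3434, 0.1084]
tool_rot: [-0.001, 0.729, 0.684, -0.001]
contact_force: [-0.6, 1.2, 0.1]
gripper_width: 0.249
```

Run:
```python
from h import *
snap("wrist","w9",None,1.2)
go(.460,-.344,.014,-3.8)
```

```text
shift cm [-0.05  0.17  9.46] len 9.5 turn rz 0.2 (alt -179.8 ) tilt [-0.1 -0.   0. ] t 27.9 q7 0.96 w 0.244 p [ 0.4585 -0.3435  0.1086]
```

View pics/w9.png

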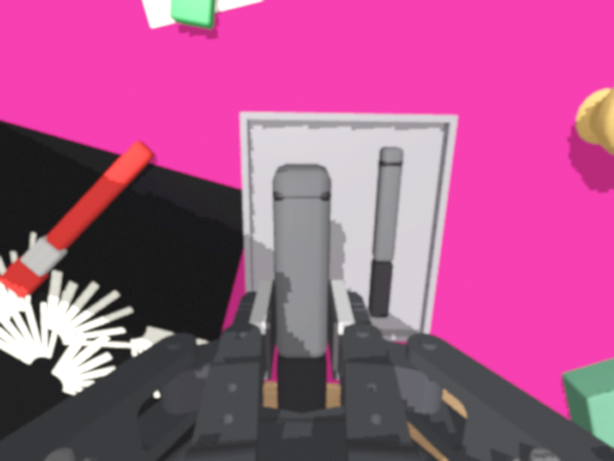

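The slim marker lies flat in the tray, from (391,150) to (380,315). The space on the left is clear for the fat one.

>>> move_arm(
  commands="0 -0.2 0.1 2 0 0 0;0 0 0 2.5 0 0 0;0 0 0 2.5 0 0 0;0 0 0 1.3 0 0 0;0 0 0 0.7 0 0 0;0 0 0 0.4 0 0 0;0 0 0 0.1 0 0 0;0 0 0 0 0 0 0;0 0 0 0 0 0 0;0.37 0 0 0 0 0 0;0.37 0 0 0 0 0 0;0.37 0 0 0 0 0 0",
)

```text
t: 28.87
eef_pos: [0.4602, -0.3461, 0.0148]
tool_rot: [0.0, 0.73, 0.683, 0.0]
contact_force: [0.5, 0.4, -0.1]
gripper_width: 0.368
```

>>> move_arm(
  commands="0.37 0 0 -2 0 0 0;0.37 0 0 -3 0 0 0;0.37 0 0 -3.5 0 0 0;0.37 0 0 -4 0 0 0;0.37 0 0 -4 0 0 0;0.37 2 -2 -2 0 0 0;0.37 0 0 0 0 0 0;0.37 0 0 0 0 0 0",
)

```text
t: 29.53
eef_pos: [0.4416, -0.324, 0.2005]
tool_rot: [0.001, 0.73, 0.683, 0.001]
contact_force: [0.5, -0.1, -0.9]
gripper_width: 0.37
```

Run:
```python
from h import *
o=snap("scene","s2",(60,150,410,300),2.2); snap("top","top3",(138,112,398,232),3); print(o["t"],o["eef_pos"])
```

```text
29.5333 [ 0.44163693 -0.32404284  0.20046837]
```

View pics/s2.png

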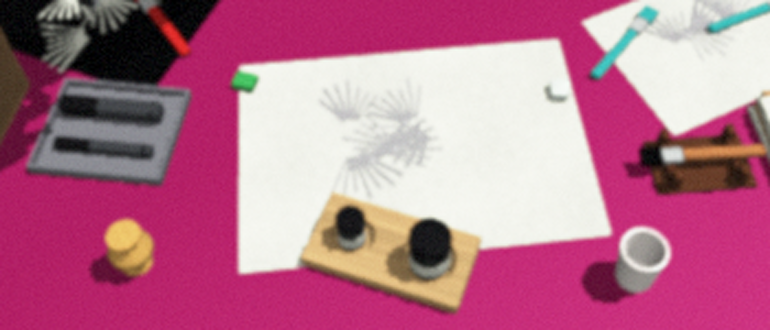

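The scene view shows everything in place: markers at (110,108) and (103,149), brush on the rest at (705,153), jars upright at (351,228) and (430,248), pot and cup where they stood. I'll check the jar offsets in the wells numerically.

Run:
```python
from h import *
s=lambda u,v,z:px("s2",u/2.2+60,v/2.2+150,z)[:2]
C=np.array([s(*p,.016) for p in[(333,194),(481,238),(457,309),(301,262)]]); c=C.mean(0)
y=(C[1]+C[2]-C[0]-C[3]); y/=np.linalg.norm(y); x=np.array([y[1],-y[0]])
print("scene caddy",c,[np.linalg.norm(C[i]-C[i-1]).round(3) for i in range(4)])
for n,p in(("L",s(430,237,.067)),("S",s(351,219,.055))): print(n,p,"local",(p-c)@x,(p-c)@y)
# top: dark cap blobs
im=np.load("pics/top3.npz")["img"]; m=(im.max(2)<45).astype(np.uint8)
k,l,st,ce=cv2.connectedComponentsWithStats(m)
c=np.array([.636,.002]); a=np.radians(-16.4); x=np.array([np.cos(a),np.sin(a)]); y=np.array([-np.sin(a),np.cos(a)])
for i in range(1,k):
    if st[i,4]>15 and 225<ce[i][0]<300 and 115<ce[i][1]<165:
        for n,z in(("L",.067),("S",.055)):
            p=px("top3",*ce[i],z)[:2]; print("top",st[i],n,p,"local",(p-c)@x,(p-c)@y)
```

```text
scene caddy [0.64016568 0.00513229] [np.float64(0.092), np.float64(0.178), np.float64(0.09), np.float64(0.178)]
L [0.65137476 0.0465691 ] local -0.0009709636275915919 0.04291515061708242
S [ 0.62572687 -0.03944112] local -0.0012395243703392054 -0.04683728245509788
top [246 128  13  14 142] L [0.64654631 0.0460885 ] local -0.0023307899970515123 0.04527237028795849
top [246 128  13  14 142] S [0.64907913 0.04590472] local 0.0001508643005758119 0.045811195382416604
top [275 139   9   9  62] L [ 0.61938832 -0.04016183] local -0.004031784924477464 -0.04513660253367022
top [275 139   9   9  62] S [ 0.621651   -0.04120352] local -0.0015670500163423521 -0.045497053856855575
```

Both views put the jars within about 4 mm of their well centres, so I'm handing in.

```bash
python3 -c "
from station import bot
print(bot.hand_in())"
```

```text
the job is handed in; nothing more can be done
None
```

I handed the job in at about 29.5 s of the 112 s allowed, with everything in place as far as my checks show; no verdict was reported.

- **Jars:** each was set down in the well of its own size and stands upright. The scene and top cameras put both within about 4 mm of their well centres.
- **Markers:** both lie flat, side by side on the tray floor.
- **Brush:** it lies centred across both bars, between the horns.
- **Pot and cup:** I did not touch them, and they stand where they were.
- **Gripper:** open and well clear, at about 0.20 m height.

Two checks were limited:
- **Calibration:** the wrist and top cameras disagreed by about 4 mm over the large jar and the caddy. I used the wrist values there, and the scene camera confirmed them.
- **Last picture:** the final top view could not be viewed because I had reached the picture limit. I checked only the jars in it, by image code. The markers, brush, pot and cup were last seen in the final scene picture.

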